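Return the washed pastry cutters to their own holes in the graded rack

ROBOT

A 6-joint arm with a two-finger parallel gripper is mounted at the origin on a cart in front of the work surface, level with it; the furniture and walls round the work are solid. World frame = base frame: x ahead of the robot, y to its left, z up, the work surface at z = 0. Lengths are in mm, angles in rad, forces in N, time in s.
With the tool pointing down it reaches from about 275 to 1000 mm from the base axis. Payload 8.4 kg.
Tool frame: the origin (TCP) lies at the very end of the fingers, on their centre line; the grasp point (between the pads) lies 19 mm behind it; z points along the fingers, x is the direction in which the jaws open and shut, and the axes are right-handed (so a half turn about z gives the same grasp; the last joint's range is limited). The gripper opens to 85 mm and grips with 20 to 120 N. Pads are 22 mm wide; open, the fingers measure 114 mm over their backs; the gripper's body (76 mm by 85 mm) begins 54 mm behind the grasp point. The pads swing forward as they close: fully open they stand 13 mm farther back than shut.
Start: joints at [-1.241, 0.353, 1.633, -0, 1.155, -0.002], TCP at [203.589, -590.914, 210.181] pointing down, gripper open.
Joint ranges: [-2.63, 2.63], [-0.92, 2.1], [0.06, 2.66], [-1.3, 4.44], [0, 2.69], [-3.02, 3.02]. Speed limits (rad/s): [2.22, 2.22, 2.79, 3.14, 3.14, 3.14].

INTERFACE

Orientations are given as [roll, pitch, yaw] about the fixed x, y, z axes, in that order (R = Rz(yaw) Ry(pitch) Rx(roll)).
In Python, from rig import r gives the robot as it stands.
- The arm moves only by the tool arm_command, never from a script. Its argument "targets" is a list of rows, each a list of 6 numbers: the shift along the tool's x, y, z in m, then the turn, a rotation vector about the tool's x, y, z in rad. A call has 1 to 20 rows; each row shifts and turns the commanded pose from where the row before left it, along the tool's axes as they then stand; what a row does not reach is not made up. A row lasts 1/12 s, in which the tool goes at most 41.7 mm and 7.16 degrees, less where a joint would pass 70% of its speed; a pose out of reach is approached as far as the arm can. A call is refused whole if a number of a shift passes 0.0417 or a number of a turn 0.125, either way. A call with a gripper value outside its range is refused whole. "fingers" is the finger opening in m, from 0 to 0.0854, set as the call begins (left out, the last holds). The fingers move at their own pace and stop on an object; "squeeze" is the grip in N (left out, the last holds). Time passes only in rows, so rows that do not move let the fingers close. It gives the time, the measured TCP pose, the force and the opening at its end, in the units of the state.
- r.sense(): the state, without advancing time (a new reading comes with each control period).
- r.grab_frame(name): name is "scene" or "top" or "wrist"; returns a dict with "image" (384x512x3 uint8, blue, green, red), "fx", "fy", "cx", "cy" (pixels), "xyz" and "orientation" of the camera in the world. Camera axes: x right, y down, z forward; pixel columns grow to the right and rows downward; lengths in mm; the calibration is good to about 2 mm. A picture is of the moment at which its call begins. There is no depth.
- r.sign_off(): hands the job in, once; it reports no verdict.
The state is a dict: "clock": time; "qpos": joint angles; "qvel": joint speeds; "joint_efforts": joint torques, N m; "eef_pos": TCP position; "tcp_rot": TCP orientation; "contact_force": force on the tool from outside, world axes, zero at the start; "wrist_torque": the same for the moment, N m; "opening": opening from 0.0 (shut) to 1.0 (fully open).
Only numpy, scipy, OpenCV 4.12 (cv2) and the standard library are available. Lean on these libraries where they do the work, as an engineer would, in place of code of your own. Each camera call takes 0.05 s, during which the arm holds its last target.

TASK

The two round pastry cutters on the grey draining mat are clean: put each back in the hole of the wooden rack that fits its tube, pushed fully home so that its collar rests on the rack, and let go. The row of holes has some end play in its case, so feel for each hole with the cutter and press gently, never forcing it. Leave the cutter on the white marble board, and everything else, where it is.

Things in the scene. Friction and masses are not known exactly. Their poses are not given: they have to be found in the camera images.
- rack: fixed wooden rack, 84 x 310 x 72 mm: a case and, in it, a pale sliding insert (top face 70 mm up) with a row of four graded upright holes, 62 mm apart, on the line x = 0; from +y to -y for the 16, 22, 28 and 34 mm cutters. The 16 mm one is in place, fixed. Origin: centre of the underside, x across the row, y along it. A cutter is home with its knob's centre 94 mm above the origin.
- rack_play (a point): where the centre of the insert's top face would be if the insert lay hard against the rack's +y end (fixed to the case, axes as the rack's). The insert has 34 mm of end play: it lies somewhere between there and 34 mm further to -y, not measured, the same for all holes, and stays until pushed along the row with over 14 N.
- rack_grip (a point): level of the sprung rubber rollers, 34 mm below the insert's top face: two at each empty hole, on its +x and -x sides. They squeeze the tube with some 4 N each, so a cutter does not fall in by its weight but needs a push of about 2 to 8 N over the last 16 mm until its collar rests on the insert. Fixed to the case, axes as the rack's.
- hole_22 (a point): mouth of the empty 22 mm hole if the insert lay hard against the rack's +y end: a point fixed to the case, at the height of the insert's top face. The real hole lies up to 34 mm from it towards the rack's -y, not measured. Hole 23.8 mm wide with a 1 mm chamfer. Axes as the rack's.
- hole_28 (a point): mouth of the empty 28 mm hole if the insert lay hard against the rack's +y end: a point fixed to the case, at the height of the insert's top face. The real hole lies up to 34 mm from it towards the rack's -y, not measured. Hole 29.8 mm wide with a 1 mm chamfer. Axes as the rack's.
- hole_34 (a point): mouth of the empty 34 mm hole if the insert lay hard against the rack's +y end: a point fixed to the case, at the height of the insert's top face. The real hole lies up to 34 mm from it towards the rack's -y, not measured. Hole 35.8 mm wide with a 1 mm chamfer. Axes as the rack's.
- mat: fixed ribbed grey plastic draining mat, 100 x 180 mm, 8 mm thick, on the worktop; origin at the centre of its underside, y along its length. The two cutters to be put away stand on it, 80 to 130 mm apart.
- board: fixed white marble board, 110 x 110 mm, 8 mm thick, on the worktop; origin at the centre of its underside. The cutter that is still in use stands on it; which of the three it is changes.
- cutter_22_knob (a point): centre of the wooden knob of the 22 mm pastry cutter (smallest of the three): grip here. From the foot up: steel tube 22 mm across, 50 mm long (lowest 3 mm taper to 20 mm); collar 30 mm across, 4 mm thick; knob 22 mm across, 42 mm tall, alike on all. Foot 74 mm, collar's under side 24 mm below this point; z up along the axis. About 90 g.
- cutter_28_knob (a point): centre of the wooden knob of the 28 mm pastry cutter (middle): grip here. From the foot up: steel tube 28 mm across, 50 mm long (lowest 3 mm taper to 26 mm); collar 36 mm across, 4 mm thick; knob 22 mm across, 42 mm tall, alike on all. Foot 74 mm, collar's under side 24 mm below this point; z up along the axis. About 90 g.
- cutter_34_knob (a point): centre of the wooden knob of the 34 mm pastry cutter (largest of the three): grip here. From the foot up: steel tube 34 mm across, 50 mm long (lowest 3 mm taper to 32 mm); collar 42 mm across, 4 mm thick; knob 22 mm across, 42 mm tall, alike on all. Foot 74 mm, collar's under side 24 mm below this point; z up along the axis. About 90 g.
- cutter_22: the 22 mm cutter itself; origin at the centre of its foot
- cutter_28: the 28 mm cutter itself; origin at the centre of its foot
- cutter_34: the 34 mm cutter itself; origin at the centre of its foot
- mug: white mug, 84 x 115 x 88 mm, bystander; origin under its centre
- pepper_mill: brown wooden pepper mill, 58 mm across, 160 mm tall, bystander; origin under its centre
- apple_1: red apple, 71 mm, bystander
Not all that is in view belongs to the job. What is shaped like the cutter_28 but purple or red is not meant.

How it is judged (in metres and radians):
On the way:
1. one of the cutters is fully home in the hole of its own size (((x of cutter_22_knob in the frame of rack between -0.006 and 0.006 m and y of cutter_22_knob in the frame of rack between 0.011 and 0.051 m and z of cutter_22_knob in the frame of rack between 0.09 and 0.0965 m and angle between cutter_22_knob's own z axis and vertical below 0.09 rad) or (x of cutter_28_knob in the frame of rack between -0.006 and 0.006 m and y of cutter_28_knob in the frame of rack between -0.051 and -0.011 m and z of cutter_28_knob in the frame of rack between 0.09 and 0.0965 m and angle between cutter_28_knob's own z axis and vertical below 0.09 rad) or (x of cutter_34_knob in the frame of rack between -0.006 and 0.006 m and y of cutter_34_knob in the frame of rack between -0.113 and -0.073 m and z of cutter_34_knob in the frame of rack between 0.09 and 0.0965 m and angle between cutter_34_knob's own z axis and vertical below 0.09 rad))), for 0.2 s.
At the end, for the whole second after the job is handed in: Each of the two cutters from the mat is upright (within 5 degrees) in the hole of its own size, collar within 2.5 mm of the insert's top face; the third still stands within 20 mm of its start on the marble board; all are released and at rest (((x of cutter_22_knob in the frame of rack between -0.006 and 0.006 m and y of cutter_22_knob in the frame of rack between 0.011 and 0.051 m and z of cutter_22_knob in the frame of rack between 0.09 and 0.0965 m and angle between cutter_22_knob's own z axis and vertical below 0.09 rad) or (x of cutter_22_knob in the frame of board between -0.06 and 0.06 m and y of cutter_22_knob in the frame of board between -0.06 and 0.06 m and distance of cutter_22_knob from where it was at the start of the episode below 0.02 m and angle between cutter_22_knob's own z axis and vertical below 0.15 rad)) and ((x of cutter_28_knob in the frame of rack between -0.006 and 0.006 m and y of cutter_28_knob in the frame of rack between -0.051 and -0.011 m and z of cutter_28_knob in the frame of rack between 0.09 and 0.0965 m and angle between cutter_28_knob's own z axis and vertical below 0.09 rad) or (x of cutter_28_knob in the frame of board between -0.06 and 0.06 m and y of cutter_28_knob in the frame of board between -0.06 and 0.06 m and distance of cutter_28_knob from where it was at the start of the episode below 0.02 m and angle between cutter_28_knob's own z axis and vertical below 0.15 rad)) and ((x of cutter_34_knob in the frame of rack between -0.006 and 0.006 m and y of cutter_34_knob in the frame of rack between -0.113 and -0.073 m and z of cutter_34_knob in the frame of rack between 0.09 and 0.0965 m and angle between cutter_34_knob's own z axis and vertical below 0.09 rad) or (x of cutter_34_knob in the frame of board between -0.06 and 0.06 m and y of cutter_34_knob in the frame of board between -0.06 and 0.06 m and distance of cutter_34_knob from where it was at the start of the episode below 0.02 m and angle between cutter_34_knob's own z axis and vertical below 0.15 rad)) and ((x of cutter_22_knob in the frame of board between -0.06 and 0.06 m and y of cutter_22_knob in the frame of board between -0.06 and 0.06 m and distance of cutter_22_knob from where it was at the start of the episode below 0.02 m and angle between cutter_22_knob's own z axis and vertical below 0.15 rad) or (x of cutter_28_knob in the frame of board between -0.06 and 0.06 m and y of cutter_28_knob in the frame of board between -0.06 and 0.06 m and distance of cutter_28_knob from where it was at the start of the episode below 0.02 m and angle between cutter_28_knob's own z axis and vertical below 0.15 rad) or (x of cutter_34_knob in the frame of board between -0.06 and 0.06 m and y of cutter_34_knob in the frame of board between -0.06 and 0.06 m and distance of cutter_34_knob from where it was at the start of the episode below 0.02 m and angle between cutter_34_knob's own z axis and vertical below 0.15 rad)) and linear speed of each of cutter_22, cutter_28, cutter_34 below 0.02 m/s); the robot touches nothing.
It fails at once if a cutter is pressed against the rack with more than 30 N (contact force between any of cutter_22, cutter_28, cutter_34 and rack above 30 N).
It fails at once if the mug, the pepper mill or the apple is moved by more than 30 mm (distance of any of mug, pepper_mill, apple_1 from where it was at the start of the episode above 0.03 m).
It also fails if it takes over 69 s, if anything falls off the work surface, if the arm or the gripper's body presses on something with over 40 N, if the wrist force passes 120 N, or if a joint passes its speed limit or range.

## Working session

There is one attempt and no reset: what is moved stays moved. The work goes in short steps, Python scripts to look and compute and a tool call to move; the robot and the scene stay as the last step left them, time stands still between calls to the robot, and variables do not carry over. Pictures are saved under pics/ and viewed, and the job is handed in when it is done.

Besides the shell and the picture viewer there is one more tool, called after "Call:" by a JSON object that holds its "fn" and its "kwargs", one argument or row to a line. arm_command: Moves the arm, as the interface text tells. Its arguments: {"type":"object","properties":{"targets":{"type":"array"},"fingers":{"type":"number"},"squeeze":{"type":"number"}},"required":["targets"]}

```bash
mkdir -p pics; ls
python3 - <<'E'
from rig import r
import cv2
s=r.sense(); print(s)
for n in ("scene","top","wrist"):
    f=r.grab_frame(n); cv2.imwrite(f"pics/{n}0.png",f["image"]); print(n,{k:v for k,v in f.items() if k!="image"})
E
```

```text
pics
{'clock': 0.0, 'qpos': array([-1.24140425e+00,  3.53645432e-01,  1.63410262e+00,  6.27130349e-06,
        1.15520328e+00, -2.40885842e-03]), 'qvel': array([-0.00085471,  0.00036836, -0.0018222 , -0.00134318, -0.00029079,
        0.00116689]), 'joint_efforts': array([ 2.33097191e-03, -6.05244756e+01, -3.42066979e+01,  1.04087678e-04,
        9.26919834e-03, -9.97257018e-06]), 'eef_pos': array([ 203.43062674, -590.45106639,  209.4768829 ]), 'tcp_rot': array([-3.14158365e+00,  1.35865067e-03, -1.23899792e+00]), 'contact_force': array([-0.16164275,  0.83035153,  0.11394292]), 'wrist_torque': array([-0.00148508, -0.01629732, -0.03357157]), 'opening': 0.9965783200591851}
scene {'fx': 358.50083439473707, 'fy': 358.50083439473707, 'cx': 256.97823509194416, 'cy': 195.47952207194314, 'xyz': array([ 776.22712105, -372.13968399,  793.92993629]), 'orientation': array([-2.52569228,  0.01024873,  0.53299889])}
top {'fx': 375.76963038252046, 'fy': 375.76963038252046, 'cx': 254.2777898803618, 'cy': 186.9114945416076, 'xyz': array([338.42483043,  58.99081909, 995.9714621 ]), 'orientation': array([-2.94320264, -0.02050954, -1.58519724])}
wrist {'fx': 280.80451282632555, 'fy': 280.80451282632555, 'cx': 255.17016073677064, 'cy': 183.96261110177133, 'xyz': array([ 280.87138485, -563.48798149,  372.98731063]), 'orientation': array([ 2.81847301e+00,  2.23996965e-03, -1.23820746e+00])}
```

View pics/scene0.png

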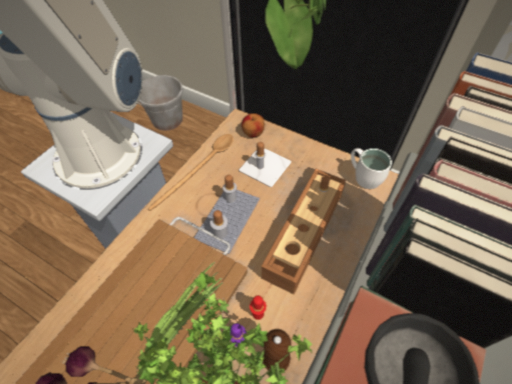

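View pics/top0.png

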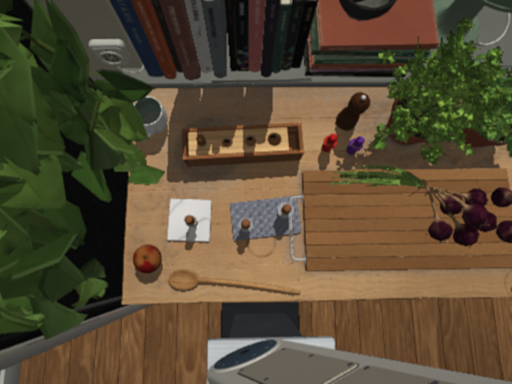

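View pics/wrist0.png

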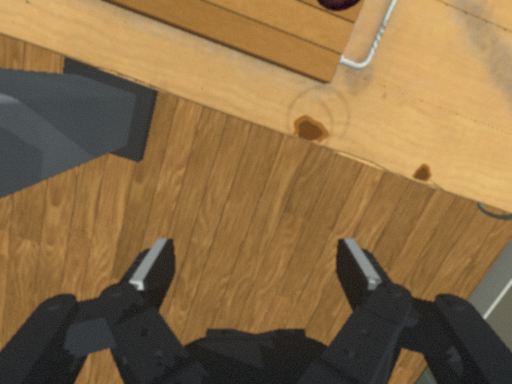

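The scene shows the mat with two cutters, the rack to its far side, and the third cutter on the white board. Zooming in to identify sizes and holes.

Run:
```python
import cv2,numpy as np
t=cv2.imread("pics/top0.png"); 
cv2.imwrite("pics/topz.png",cv2.resize(t[110:260,150:320],None,fx=4.5,fy=4,interpolation=cv2.INTER_CUBIC)) if 0 else cv2.imwrite("pics/topz.png",cv2.resize(t[115:260,160:320],None,fx=4,fy=4,interpolation=cv2.INTER_CUBIC))
s=cv2.imread("pics/scene0.png")
cv2.imwrite("pics/scenez.png",cv2.resize(s[130:290,180:350],None,fx=3.7,fy=3.7,interpolation=cv2.INTER_CUBIC))
```

```text
(no output)
```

View pics/topz.png

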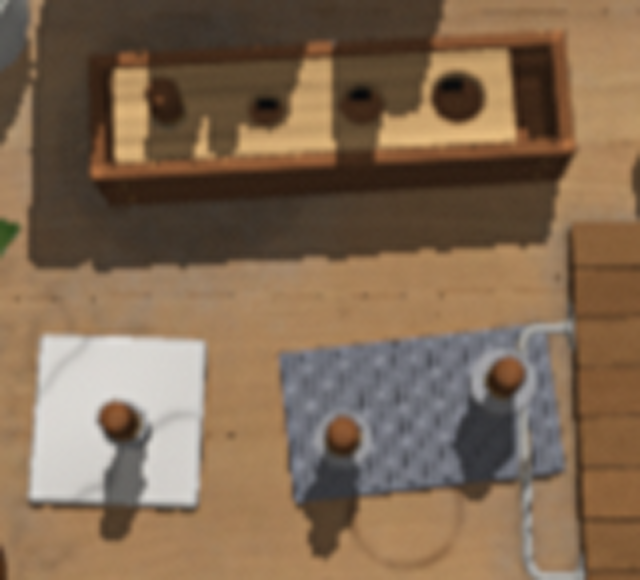

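View pics/scenez.png

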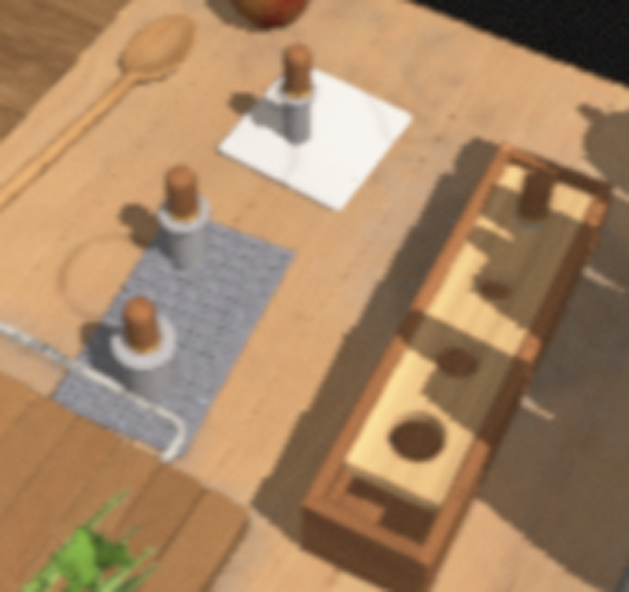

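```bash
cat > h.py <<'E'
import numpy as np, cv2
from scipy.spatial.transform import Rotation as R
def ray(f,u,v):
    d=R.from_euler('xyz',f['orientation']).as_matrix()@np.array([(u-f['cx'])/f['fx'],(v-f['cy'])/f['fy'],1])
    return np.array(f['xyz']),d
def plane(f,u,v,z):
    o,d=ray(f,u,v); return o+d*(z-o[2])/d[2]
def tri(a,b):
    (o1,d1),(o2,d2)=a,b
    A=np.stack([d1,-d2],1); t=np.linalg.lstsq(A,o2-o1,rcond=None)[0]
    p,q=o1+d1*t[0],o2+d2*t[1]; return (p+q)/2,np.linalg.norm(p-q)
def proj(f,p):
    M=R.from_euler('xyz',f['orientation']).as_matrix()
    c=M.T@(np.asarray(p)-f['xyz']); return np.array([f['cx']+f['fx']*c[0]/c[2],f['cy']+f['fy']*c[1]/c[2]])
E
python3 - <<'E'
from rig import r
from h import *
T=r.grab_frame("top");S=r.grab_frame("scene")
tz=lambda x,y:((x+.5)/4-.5+160,(y+.5)/4-.5+115)
sz=lambda x,y:((x+.5)/3.7-.5+180,(y+.5)/3.7-.5+130)
# knob top centres: top-view, scene-view
for n,a,b in [("22",(117,416),(296,54)),("28",(342,431),(180,179)),("34",(508,371),(139,308))]:
    p,e=tri(ray(T,*tz(*a)),ray(S,*sz(*b))); print(n,"tri",p.round(1),round(e,1),"top",plane(T,*tz(*a),103).round(1),"scene",plane(S,*sz(*b),103).round(1))
for n,a,b in [("h22",(268,108),(493,287)),("h28",(361,104),(457,361)),("h34",(459,97),(417,438))]:
    print(n,"top",plane(T,*tz(*a),70).round(1),"scene",plane(S,*sz(*b),70).round(1))
for n,a in [("case outer top TL",(91,57)),("TR",(565,32)),("BR",(575,150)),("BL",(92,180)),("ins TL",(111,68)),("ins BL",(114,163)),("ins TR",(514,48)),("ins BR",(520,140))]:
    print(n,plane(T,*tz(*a),71).round(1))
for n,a in [("far L",(503,145)),("far R",(610,187)),("near L",(304,515)),("near R",(430,560)),("insnearL",(348,463)),("insnearR",(436,508))]:
    print("S",n,plane(S,*sz(*a),71).round(1))
E
```

```text
22 tri [442.4 194.7  99.1] 1.3 top [442.5 194.6 103. ] scene [443.9 191.  103. ]
28 tri [431.8  60.3  96.3] 2.3 top [431.9  61.1 103. ] scene [434.3  55.3 103. ]
34 tri [466.7 -39.9  99.4] 1.6 top [466.8 -38.9 103. ] scene [467.8 -42.1 103. ]
h22 top [643.9 106.8  70. ] scene [643.8 103.3  70. ]
h28 top [646.1  46.9  70. ] scene [648.2  41.5  70. ]
h34 top [650.4 -16.4  70. ] scene [651.2 -19.   70. ]
case outer top TL [678.8 220.8  71. ]
TR [693.9 -86.7  71. ]
BR [613.9 -90.   71. ]
BL [596.6 218.2  71. ]
ins TL [671.3 207.7  71. ]
ins BL [607.7 204.5  71. ]
ins TR [683.1 -53.   71. ]
ins BR [620.8 -54.8  71. ]
S far L [598.6 214.5  71. ]
S far R [677.9 217.4  71. ]
S near L [617.4 -97.   71. ]
S near R [693.2 -84.5  71. ]
S insnearL [623.4 -55.   71. ]
S insnearR [681.8 -54.3  71. ]
```

Call:
{"fn": "arm_command", "kwargs": {
  "targets": [
    [0,0,-0.025,0,0,0.093],
    [0,0,-0.025,0,0,0.093],
    [0,0,-0.025,0,0,0.093],
    [-0.0375,-0.0124,0,0,0,0],
    [-0.0375,-0.0124,0,0,0,0],
    [-0.0375,-0.0124,0,0,0,0],
    [-0.0375,-0.0124,0,0,0,0],
    [-0.0375,-0.0124,0,0,0,0],
    [-0.0375,-0.0124,0,0,0,0],
    [-0.0375,-0.0124,0,0,0,0],
    [-0.0375,-0.0124,0,0,0,0],
    [-0.0375,-0.0124,0,0,0,0],
    [-0.0375,-0.0124,0,0,0,0],
    [-0.0375,-0.0124,0,0,0,0],
    [-0.0375,-0.0124,0,0,0,0],
    [-0.0375,-0.0124,0,0,0,0],
    [-0.0375,-0.0124,0,0,0,0],
    [-0.0375,-0.0124,0,0,0,0],
    [-0.0375,-0.0124,0,0,0,0]
  ],
  "fingers": 0.06,
  "squeeze": 40
}}

```text
clock: 1.83
eef_pos: [370.0, 20.7, 285.5]
tcp_rot: [-3.14, -0.0, -1.518]
contact_force: [1.4, -0.7, 0.4]
opening: 0.696
```

Run:
```python
from rig import r
import cv2
s=r.sense(); print(s['clock'],s['eef_pos'],s['tcp_rot'],s['qpos'],s['contact_force'],s['opening'])
f=r.grab_frame("wrist"); cv2.imwrite("pics/w1.png",f["image"]); print({k:v for k,v in f.items() if k!="image"})
```

```text
1.8333 [370.02050063  20.73559883 285.53999346] [-3.14042095e+00 -8.09377317e-05 -1.51791843e+00] [ 5.20114693e-02 -1.45951827e-01  2.02722995e+00 -8.39673389e-05
  1.25914276e+00  1.56995555e+00] [ 1.43952478 -0.71204275  0.42848771] 0.6961671854448549
{'fx': 280.80451282632555, 'fy': 280.80451282632555, 'cx': 255.17016073677064, 'cy': 183.96261110177133, 'xyz': array([451.51374303,  25.66767998, 449.07552205]), 'orientation': array([ 2.81936676e+00,  7.44895485e-04, -1.51713479e+00])}
```

View pics/w1.png

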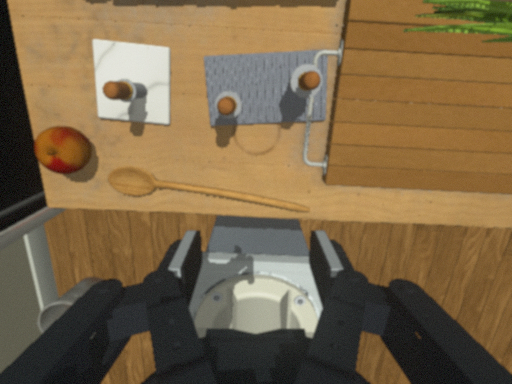

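The wrist view shows the 28 knob top near (228,103), the 34 near (310,77), and the 22 on the board at (115,90). Measuring by colour in the wrist and top views.

```bash
cat >> h.py <<'E'
def blob(img,u,v,w,lo,hi,show=None):
    x0,y0=int(u-w),int(v-w); c=img[y0:y0+2*w,x0:x0+2*w]; k=4
    c=cv2.resize(c,None,fx=k,fy=k,interpolation=cv2.INTER_CUBIC)
    m=cv2.inRange(cv2.cvtColor(c,cv2.COLOR_BGR2HSV),lo,hi)
    cs,_=cv2.findContours(m,cv2.RETR_EXTERNAL,cv2.CHAIN_APPROX_NONE)
    if not cs: return None
    q=max(cs,key=cv2.contourArea)
    if show: cv2.drawContours(c,[q],-1,(0,255,0),1); cv2.imwrite(show,cv2.resize(c,None,fx=3,fy=3))
    (a,b),(mw,mh),an=cv2.fitEllipse(q); f=lambda a,b:((a+.5)/k-.5+x0,(b+.5)/k-.5+y0)
    return f(a,b),mw/k,mh/k,cv2.contourArea(q)/k/k
E
python3 - <<'E'
from rig import r
from h import *
W=r.grab_frame("wrist");T=r.grab_frame("top")
lo,hi=(4,120,70),(16,255,255)
for n,wv,tv in [("28",(228,104),(245,222)),("34",(310,78),(286,208))]:
    a=blob(W['image'],*wv,16,lo,hi,f"pics/kw{n}.png"); b=blob(T['image'],*tv,9,lo,hi,f"pics/kt{n}.png")
    print(n,a,b, plane(W,*a[0],103),plane(T,*b[0],103), tri(ray(W,*a[0]),ray(T,*b[0])))
E
python3 -c "
import cv2,numpy as np
cv2.imwrite('pics/k.png',np.hstack([cv2.resize(cv2.imread(f'pics/k{a}.png'),(190,190)) for a in ('w28','w34','t28','t34')]))"
```

```text
Traceback (most recent call last):
TypeError: 'NoneType' object is not subscriptable
[ WARN:0@0.011] global loadsave.cpp:275 findDecoder imread_('pics/kw34.png'): can't open/read file: check file path/integrity
Traceback (most recent call last):
cv2.error: OpenCV(4.12.0) /io/opencv/modules/imgproc/src/resize.cpp:4208: error: (-215:Assertion failed) !ssize.empty() in function 'resize'
```

```bash
python3 - <<'E'
from rig import r
from h import *
W=r.grab_frame("wrist");T=r.grab_frame("top");T['image']=cv2.imread('pics/top0.png')
lo,hi=(3,100,60),(18,255,255)
for n,wv,tv in [("28",(228,104),(245,222)),("34",(310,78),(286,208))]:
    a=blob(W['image'],*wv,16,lo,hi,f"pics/kw{n}.png"); b=blob(T['image'],*tv,9,lo,hi,f"pics/kt{n}.png")
    print(n,a,b, plane(W,*a[0],103),plane(T,*b[0],103), tri(ray(W,*a[0]),ray(T,*b[0])))
E
python3 -c "
import cv2,numpy as np
cv2.imwrite('pics/k.png',np.hstack([cv2.resize(cv2.imread(f'pics/k{a}.png'),(190,190)) for a in ('w28','w34','t28','t34')]))"
```

```text
28 ((227.2814540863037, 105.218017578125), 16.631643295288086, 18.564924240112305, 241.28125) ((245.25968170166016, 223.2237730026245), 7.908374309539795, 8.161269187927246, 47.125) [432.70361934  59.09883414 103.        ] [429.88421024  60.79807017 103.        ] (array([431.71502596,  60.81054338,  84.98743677]), np.float64(0.05551594305876789))
34 ((309.76050567626953, 80.72270965576172), 17.28377914428711, 21.587783813476562, 291.8125) ((285.9272298812866, 208.72562885284424), 7.377381801605225, 9.916116714477539, 44.71875) [465.7093389  -35.28279426 103.        ] [463.50686394 -37.13255239 103.        ] (array([466.6997878 , -39.54653182,  79.73659551]), np.float64(0.2200135356799991))
```

View pics/k.png

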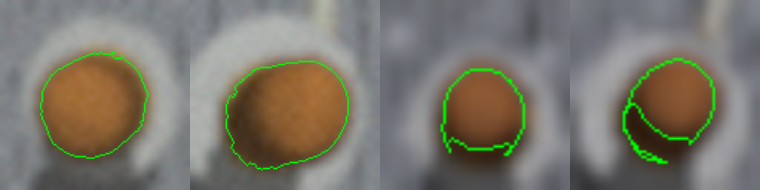

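Call:
{"fn": "arm_command", "kwargs": {
  "targets": [
    [-0.0122,-0.0213,0.02,0,0,0],
    [-0.0122,-0.0213,0.02,0,0,0],
    [-0.0121,-0.0214,0.02,0,0,0],
    [0,0,0.025,0,0,0],
    [0,0,0.025,0,0,0],
    [0,0,0,0,0,0],
    [0,0,0,0,0,0]
  ]
}}

```text
clock: 2.67
eef_pos: [431.0, 56.8, 174.6]
tcp_rot: [3.139, -0.0, -1.521]
contact_force: [0.1, -0.3, 0.7]
opening: 0.702
```

Run:
```python
from rig import r
from h import *
s=r.sense(); print(s['clock'],s['eef_pos'],s['tcp_rot'],s['contact_force'],s['opening'])
f=r.grab_frame("wrist"); cv2.imwrite("pics/w2.png",f["image"])
g=s['eef_pos']; print([proj(f,[*g[:2],z]) for z in (g[2],103)], f['xyz'])
```

```text
2.6667 [431.04413448  56.83356206 174.64903586] [ 3.13852460e+00 -4.60495889e-04 -1.52066836e+00] [ 0.13182866 -0.29015908  0.73325526] 0.7018313034576711
[array([256.2321289 , 223.76926175]), array([255.97384297, 186.98173821])] [513.25186078  61.64620192 337.83951364]
```

View pics/w2.png

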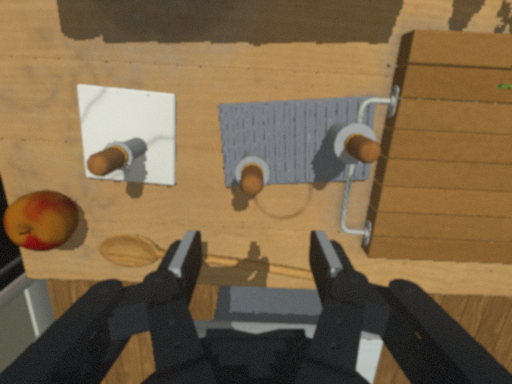

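Run:
```python
from rig import r
from h import *
s=r.sense(); print(s['clock'],s['eef_pos'],s['tcp_rot'],s['qvel'])
f=r.grab_frame("wrist");im=f['image']
c=cv2.resize(im[140:210,220:290],None,fx=8,fy=8,interpolation=cv2.INTER_CUBIC); cv2.imwrite("pics/w2z.png",c)
for u,v in [(252,181),(253,186)]: print(plane(f,u,v,103))
```

```text
2.7167 [432.12576351  57.22506882 175.84526579] [ 3.14122943e+00 -1.62364198e-04 -1.52032527e+00] [ 0.01000577 -0.02380249 -0.02181231  0.00063059 -0.00227143  0.00037391]
[437.3214103   61.00915725 103.        ]
[432.69661207  59.89795354 103.        ]
```

View pics/w2z.png

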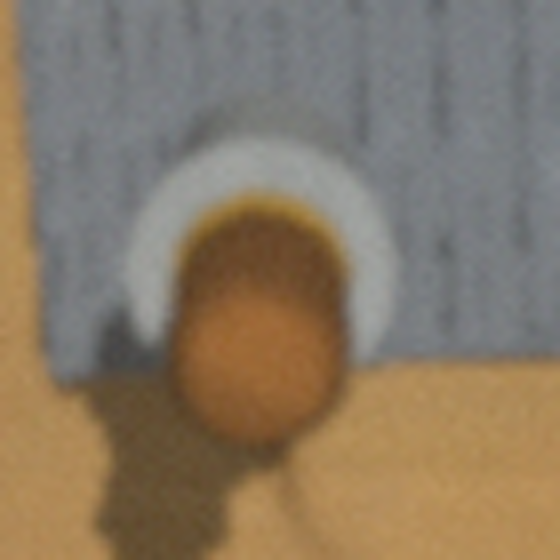

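The zoom shows the knob top at about (252,185) → world (433.5, 60.5); shifting 3 mm and descending to grip.

Call:
{"fn": "arm_command", "kwargs": {
  "targets": [
    [-0.0033,-0.0015,0.01,0,0,0],
    [0,0,0.02,0,0,0],
    [0,0,0.02,0,0,0],
    [0,0,0.02,0,0,0],
    [0,0,0.02,0,0,0],
    [0,0,0.015,0,0,0],
    [0,0,0.004,0,0,0],
    [0,0,0,0,0,0],
    [0,0,0,0,0,0]
  ]
}}

```text
clock: 3.52
eef_pos: [434.1, 62.0, 66.9]
tcp_rot: [-3.14, 0.0, -1.518]
contact_force: [0.0, 0.1, 0.2]
opening: 0.705
```

Call:
{"fn": "arm_command", "kwargs": {
  "targets": [
    [0,0,0,0,0,0],
    [0,0,0,0,0,0],
    [0,0,0,0,0,0],
    [0,0,0,0,0,0],
    [0,0,0,0,0,0],
    [0,0,0,0,0,0]
  ],
  "fingers": 0.01,
  "squeeze": 50
}}

```text
clock: 4.02
eef_pos: [434.4, 62.0, 67.1]
tcp_rot: [-3.139, 0.0, -1.518]
contact_force: [-0.8, -0.3, 7.1]
opening: 0.224
```

Run:
```python
from rig import r
from h import *
s=r.sense(); print(s['clock'],s['eef_pos'],s['tcp_rot'],s['opening']*85,s['contact_force'])
f=r.grab_frame("wrist");cv2.imwrite("pics/w3.png",f['image'])
```

```text
4.0167 [434.39144409  61.97188537  67.13404453] [-3.13944151e+00  3.07995143e-05 -1.51788478e+00] 19.004583594994294 [-0.79183812 -0.31109328  7.13203052]
```

View pics/w3.png

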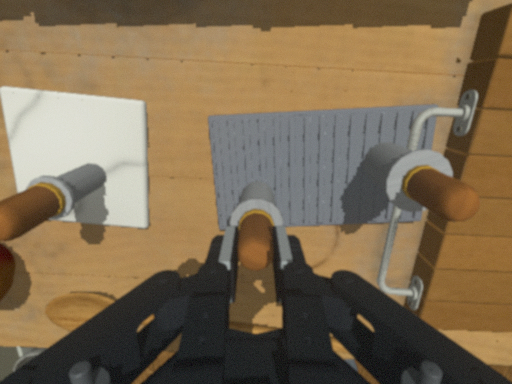

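Call:
{"fn": "arm_command", "kwargs": {
  "targets": [
    [0,0,-0.004,0,0,0],
    [0,0,-0.014,0,0,0],
    [0,0,-0.03,0,0,0],
    [0,0,-0.036,0,0,0],
    [0,0,-0.036,0,0,0],
    [0.005,-0.025,0,0,0,0],
    [0.005,-0.025,0,0,0,0],
    [0.005,-0.025,0,0,0,0],
    [0.005,-0.025,0,0,0,0],
    [0.004,-0.025,0,0,0,0],
    [0,0,0,0,0,0],
    [0,0,0,0,0,0],
    [0,0,0,0,0,0]
  ]
}}

```text
clock: 5.15
eef_pos: [558.4, 44.5, 185.9]
tcp_rot: [3.14, 0.0, -1.518]
contact_force: [1.3, -0.6, -0.5]
opening: 0.224
```

Run:
```python
from rig import r
from h import *
s=r.sense(); print(s['clock'],s['eef_pos'],s['tcp_rot'],s['opening']*85,s['contact_force'])
f=r.grab_frame("wrist");cv2.imwrite("pics/w4.png",f['image']); cv2.imwrite("pics/w4z.png",cv2.resize(f['image'][:260],None,fx=1.56,fy=1.56,interpolation=cv2.INTER_CUBIC))
```

```text
5.15 [558.36761623  44.52355581 185.87561174] [ 3.14000939e+00  2.58089205e-05 -1.51811493e+00] 19.081728782098725 [ 1.26319152 -0.61423369 -0.5003566 ]
```

View pics/w4z.png

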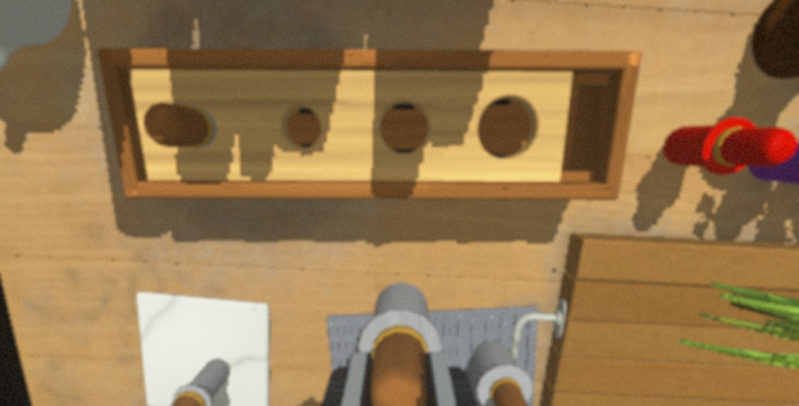

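Run:
```python
import cv2,numpy as np
im=cv2.imread("pics/w4.png")
a=cv2.resize(im[55:110,178:233],(400,400),interpolation=cv2.INTER_CUBIC)
b=cv2.resize(im[55:110,230:285],(400,400),interpolation=cv2.INTER_CUBIC)
cv2.imwrite("pics/w4h.png",np.hstack([b,cv2.resize(im[55:110,295:350],(400,400),interpolation=cv2.INTER_CUBIC)]))
cv2.imwrite("pics/w4c.png",cv2.resize(im[175:265,210:300],(540,540),interpolation=cv2.INTER_CUBIC))
```

```text
(no output)
```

View pics/w4h.png

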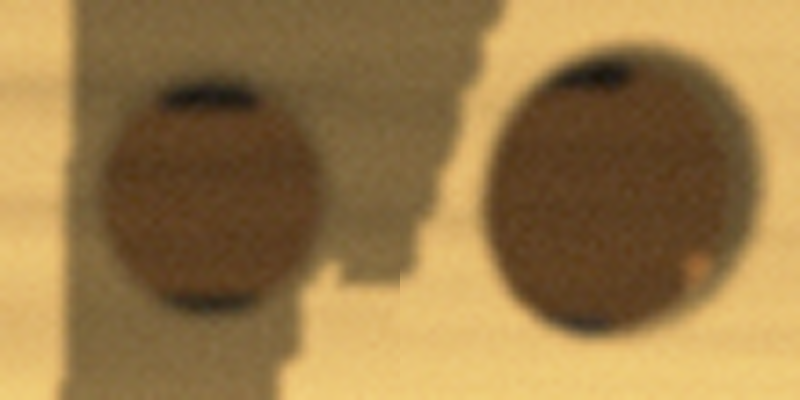

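View pics/w4c.png

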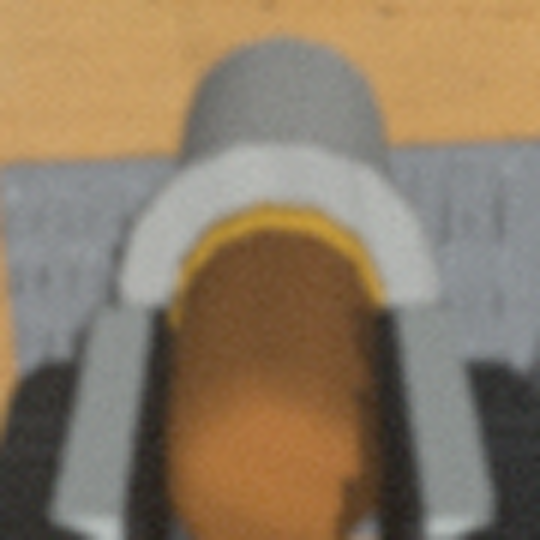

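Run:
```python
from rig import r
from h import *
W=r.grab_frame("wrist"); s=r.sense(); g=s['eef_pos']; print(g, W['xyz'])
h28=plane(W,258.7,81.5,70); h34=plane(W,325.4,80.7,70)
print("h28",h28,"h34",h34,np.linalg.norm(h28-h34),np.arctan2(h28[0]-h34[0],h28[1]-h34[1]))
for n,z,rad in [("knobtop",g[2]+36,11),("collartop",g[2]-5,18),("tubetop",g[2]-9,14),("foot",g[2]-56,14),("footend",g[2]-59,13)]:
    th=np.linspace(0,2*np.pi,73); P=np.array([proj(W,[g[0]+rad*np.cos(t),g[1]+rad*np.sin(t),z]) for t in th])
    q=(P-[210,175])*6; print(n,"x",q[:,0].min().round(),q[:,0].max().round(),"y",q[:,1].min().round(),q[:,1].max().round())
```

```text
[558.23925519  44.63692426 186.14137132] [640.10474074  49.5337895  349.32787734]
h28 [647.27549407  46.86311706  70.        ] h34 [651.31409355 -15.28924692  70.        ] 62.28343787645493 -0.06488779441978276
knobtop x 152.0 404.0 y 368.0 587.0
collartop x 113.0 440.0 y 119.0 416.0
tubetop x 152.0 401.0 y 141.0 367.0
foot x 175.0 377.0 y 14.0 203.0
footend x 184.0 369.0 y 14.0 188.0
```

Call:
{"fn": "arm_command", "kwargs": {
  "targets": [
    [0.001,-0.0234,0,0,0,0],
    [0,-0.023,0,0,0,0],
    [0,-0.023,0.01,0,0,0],
    [0,-0.023,0.02,0,0,0],
    [0,0,0.015,0,0,0],
    [0,0,0,0,0,0],
    [0,0,0,0,0,0],
    [0,0,0,0,0,0]
  ]
}}

```text
clock: 5.92
eef_pos: [651.2, 48.5, 142.1]
tcp_rot: [-3.141, 0.0, -1.518]
contact_force: [-0.3, 1.1, -0.5]
opening: 0.228
```

Run:
```python
from rig import r
from h import *
s=r.sense(); print(s['clock'],s['eef_pos'],s['tcp_rot'],s['contact_force'])
f=r.grab_frame("wrist");cv2.imwrite("pics/w5.png",f['image']); cv2.imwrite("pics/w5z.png",cv2.resize(f['image'][130:250,190:350],None,fx=5,fy=5,interpolation=cv2.INTER_CUBIC))
f=r.grab_frame("scene");cv2.imwrite("pics/s5.png",f['image']); cv2.imwrite("pics/s5z.png",cv2.resize(f['image'][130:280,240:390],None,fx=4,fy=4,interpolation=cv2.INTER_CUBIC))
```

```text
5.9167 [651.17646853  48.53722757 142.12780536] [-3.14147655e+00  2.93323714e-05 -1.51779746e+00] [-0.27526782  1.11460361 -0.53154602]
```

View pics/w5z.png

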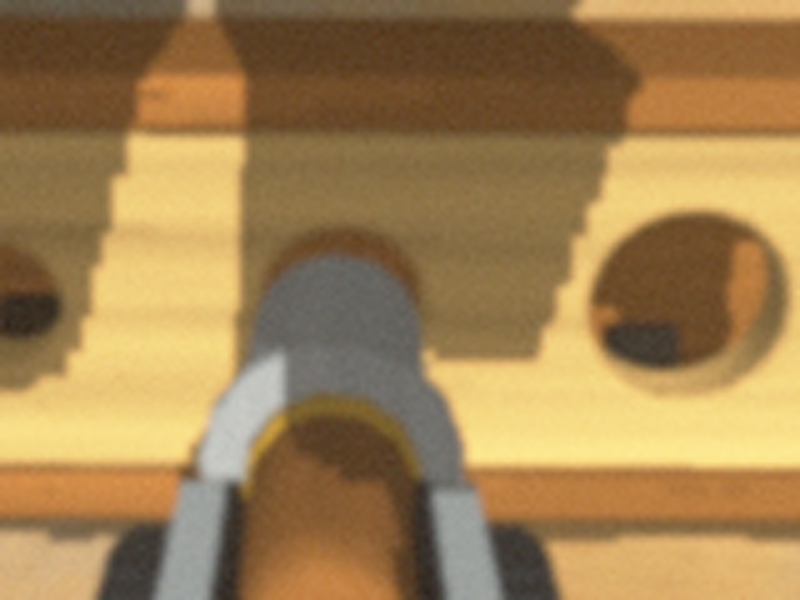

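View pics/s5z.png

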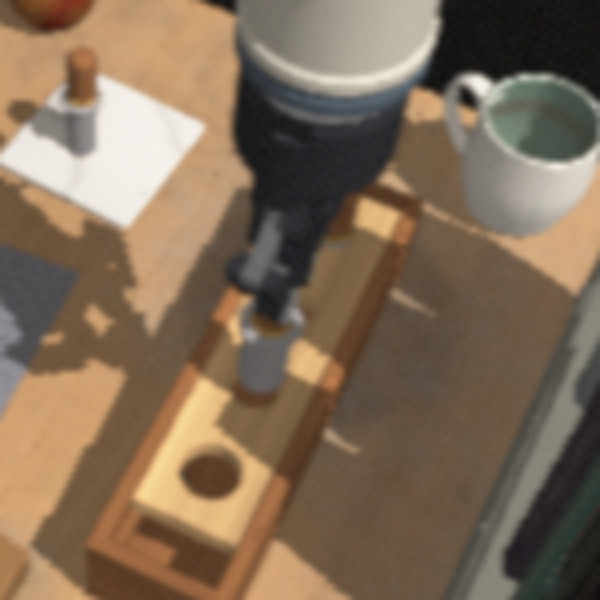

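Run:
```python
from rig import r
from h import *
W=r.grab_frame("wrist"); g=r.sense()['eef_pos']; print(g)
def ext(n,c,z,rad):
    th=np.linspace(0,2*np.pi,181); P=np.array([proj(W,[c[0]+rad*np.cos(t),c[1]+rad*np.sin(t),z]) for t in th])
    q=(P-[190,130])*5+2; print(n,"x",q[:,0].min().round(),q[:,0].max().round(),"y",q[:,1].min().round(),q[:,1].max().round())
ext("hole28 est",(647.3,46.9),70,15.4); ext("hole34 est",(651.3,-15.3),70,18.4)
ext("foot @tcp",g,g[2]-59,13);ext("tube3 @tcp",g,g[2]-56,14);ext("collar @tcp",g,g[2]-5,18)
# hole34 from this picture: left 591,right 787, top 208,bottom 397
print("h34 now",plane(W,190+(689-2)/5,130+(302.5-2)/5,70))
```

```text
[651.94263929  48.52589629 142.70625582]
hole28 est x 254.0 426.0 y 229.0 390.0
hole34 est x 585.0 792.0 y 209.0 402.0
foot @tcp x 255.0 409.0 y 239.0 384.0
tube3 @tcp x 248.0 416.0 y 239.0 396.0
collar @tcp x 197.0 469.0 y 326.0 573.0
h34 now [652.30369642 -15.32491816  70.        ]
```

Call:
{"fn": "arm_command", "kwargs": {
  "targets": [
    [0.0006,0.001,0.004,0,0,0],
    [0,0,0.004,0,0,0],
    [0,0,0.003,0,0,0],
    [0,0,0.001,0,0,0],
    [0,0,0,0,0,0]
  ]
}}

```text
clock: 6.48
eef_pos: [650.4, 47.7, 128.6]
tcp_rot: [3.141, -0.0, -1.518]
contact_force: [-0.3, 0.6, -1.6]
opening: 0.226
```

Call:
{"fn": "arm_command", "kwargs": {
  "targets": [
    [0,0,0.001,0,0,0],
    [0,0,0.001,0,0,0],
    [0,0,0,0,0,0]
  ]
}}

```text
clock: 6.73
eef_pos: [650.8, 47.8, 127.0]
tcp_rot: [3.141, 0.0, -1.518]
contact_force: [0.6, -0.8, -0.4]
opening: 0.223
```

Call:
{"fn": "arm_command", "kwargs": {
  "targets": [
    [0,0,0.001,0,0,0],
    [0,0,0.001,0,0,0],
    [0,0,0,0,0,0]
  ]
}}

```text
clock: 6.98
eef_pos: [650.7, 47.8, 125.0]
tcp_rot: [3.141, 0.0, -1.518]
contact_force: [-0.1, 1.3, -0.9]
opening: 0.224
```

Call:
{"fn": "arm_command", "kwargs": {
  "targets": [
    [0,0,0.001,0,0,0],
    [0,0,0.001,0,0,0],
    [0,0,0.001,0,0,0],
    [0,0,0,0,0,0]
  ]
}}

```text
clock: 7.32
eef_pos: [650.7, 47.8, 121.9]
tcp_rot: [3.141, -0.0, -1.518]
contact_force: [-0.4, -0.3, -0.1]
opening: 0.225
```

Call:
{"fn": "arm_command", "kwargs": {
  "targets": [
    [0,0,0.001,0,0,0],
    [0,0,0.001,0,0,0],
    [0,0,0.001,0,0,0],
    [0,0,0,0,0,0]
  ]
}}

```text
clock: 7.65
eef_pos: [650.7, 47.8, 118.9]
tcp_rot: [3.141, -0.0, -1.518]
contact_force: [0.1, 0.2, -1.3]
opening: 0.22
```

Run:
```python
from rig import r
from h import *
s=r.sense(); print(s['clock'],s['eef_pos'],s['tcp_rot'],s['contact_force'],s['wrist_torque'])
f=r.grab_frame("wrist"); cv2.imwrite("pics/w6z.png",cv2.resize(f['image'][130:250,190:350],None,fx=5,fy=5,interpolation=cv2.INTER_CUBIC))
```

```text
7.65 [650.68275502  47.75152421 118.91854288] [ 3.14126799e+00 -4.69670009e-05 -1.51795399e+00] [ 0.07042111  0.23875753 -1.28982016] [ 0.00623947 -0.00142782  0.01239372]
```

View pics/w6z.png

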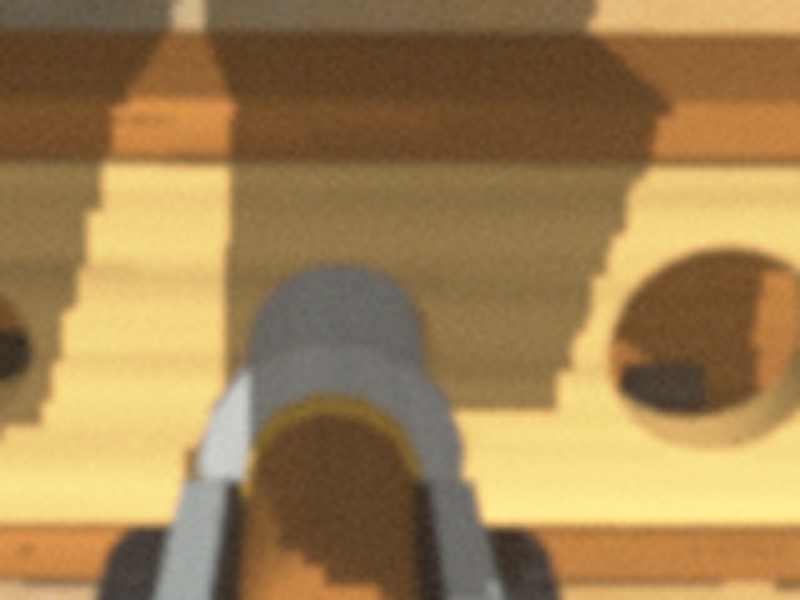

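The foot is through the mouth: no force although it should be ~10 mm below the top face. Continuing down.

Call:
{"fn": "arm_command", "kwargs": {
  "targets": [
    [0,0,0.002,0,0,0],
    [0,0,0.002,0,0,0],
    [0,0,0.002,0,0,0],
    [0,0,0.002,0,0,0],
    [0,0,0,0,0,0]
  ]
}}

```text
clock: 8.12
eef_pos: [650.4, 47.8, 110.6]
tcp_rot: [3.141, -0.0, -1.518]
contact_force: [1.1, -0.1, -0.4]
opening: 0.227
```

Call:
{"fn": "arm_command", "kwargs": {
  "targets": [
    [0,0,0.002,0,0,0],
    [0,0,0.002,0,0,0],
    [0,0,0.002,0,0,0],
    [0,0,0.002,0,0,0],
    [0,0,0,0,0,0]
  ]
}}

```text
clock: 8.53
eef_pos: [650.5, 47.8, 102.6]
tcp_rot: [3.141, -0.0, -1.518]
contact_force: [-0.1, 0.9, -0.5]
opening: 0.22
```

Call:
{"fn": "arm_command", "kwargs": {
  "targets": [
    [0,0,0.0015,0,0,0],
    [0,0,0.0015,0,0,0],
    [0,0,0.0015,0,0,0],
    [0,0,0.0015,0,0,0],
    [0,0,0,0,0,0]
  ]
}}

```text
clock: 8.95
eef_pos: [650.9, 47.8, 97.1]
tcp_rot: [-3.141, 0.0, -1.518]
contact_force: [-0.2, -0.2, 0.1]
opening: 0.227
```

Call:
{"fn": "arm_command", "kwargs": {
  "targets": [
    [0,0,0.001,0,0,0],
    [0,0,0.001,0,0,0],
    [0,0,0.001,0,0,0],
    [0,0,0.001,0,0,0],
    [0,0,0.001,0,0,0]
  ]
}}

```text
clock: 9.37
eef_pos: [650.9, 47.8, 92.3]
tcp_rot: [-3.141, 0.0, -1.518]
contact_force: [0.3, -0.7, 3.1]
opening: 0.226
```

Call:
{"fn": "arm_command", "kwargs": {
  "targets": [
    [0,0,0.001,0,0,0],
    [0,0,0.001,0,0,0],
    [0,0,0.001,0,0,0],
    [0,0,0.001,0,0,0],
    [0,0,0.001,0,0,0]
  ]
}}

```text
clock: 9.78
eef_pos: [650.8, 47.8, 87.0]
tcp_rot: [3.141, -0.0, -1.518]
contact_force: [-0.2, -0.0, 3.6]
opening: 0.224
```

Call:
{"fn": "arm_command", "kwargs": {
  "targets": [
    [0,0,0.001,0,0,0],
    [0,0,0.001,0,0,0],
    [0,0,0.001,0,0,0],
    [0,0,0,0,0,0]
  ]
}}

```text
clock: 10.12
eef_pos: [650.5, 47.8, 83.8]
tcp_rot: [3.141, 0.0, -1.518]
contact_force: [-0.9, 0.1, -0.1]
opening: 0.221
```

Call:
{"fn": "arm_command", "kwargs": {
  "targets": [
    [0,0,0.001,0,0,0],
    [0,0,0.001,0,0,0],
    [0,0,0,0,0,0]
  ]
}}

```text
clock: 10.37
eef_pos: [650.6, 47.8, 81.9]
tcp_rot: [3.141, -0.0, -1.518]
contact_force: [0.4, -0.4, -0.3]
opening: 0.225
```

Call:
{"fn": "arm_command", "kwargs": {
  "targets": [
    [0,0,0.001,0,0,0],
    [0,0,0.0005,0,0,0],
    [0,0,0,0,0,0]
  ]
}}

```text
clock: 10.62
eef_pos: [650.7, 47.8, 80.5]
tcp_rot: [3.141, 0.0, -1.518]
contact_force: [-0.4, 0.3, 1.3]
opening: 0.222
```

Call:
{"fn": "arm_command", "kwargs": {
  "targets": [
    [0,0,0.0007,0,0,0],
    [0,0,0.0003,0,0,0],
    [0,0,0,0,0,0]
  ]
}}

```text
clock: 10.87
eef_pos: [650.8, 47.8, 79.7]
tcp_rot: [3.142, 0.0, -1.518]
contact_force: [-0.7, 0.3, 0.7]
opening: 0.227
```

Call:
{"fn": "arm_command", "kwargs": {
  "targets": [
    [0,0,0.0007,0,0,0],
    [0,0,0.0005,0,0,0],
    [0,0,0,0,0,0]
  ]
}}

```text
clock: 11.12
eef_pos: [651.0, 47.7, 79.2]
tcp_rot: [-3.141, -0.0, -1.518]
contact_force: [-2.9, -0.7, 8.9]
opening: 0.224
```

Run:
```python
from rig import r
from h import *
s=r.sense(); print(s['clock'],s['eef_pos'],s['tcp_rot'],s['contact_force'],s['wrist_torque'])
f=r.grab_frame("wrist"); cv2.imwrite("pics/w7z.png",cv2.resize(f['image'][130:250,190:350],None,fx=5,fy=5,interpolation=cv2.INTER_CUBIC))
f=r.grab_frame("scene"); cv2.imwrite("pics/s7z.png",cv2.resize(f['image'][180:255,265:365],None,fx=7,fy=7,interpolation=cv2.INTER_CUBIC))
```

```text
11.1167 [650.95030397  47.68485306  79.23605473] [-3.14131154e+00 -1.24911499e-04 -1.51793794e+00] [-2.88592917 -0.71526973  8.90630573] [-0.0649387   0.46205367  0.00144102]
```

View pics/w7z.png

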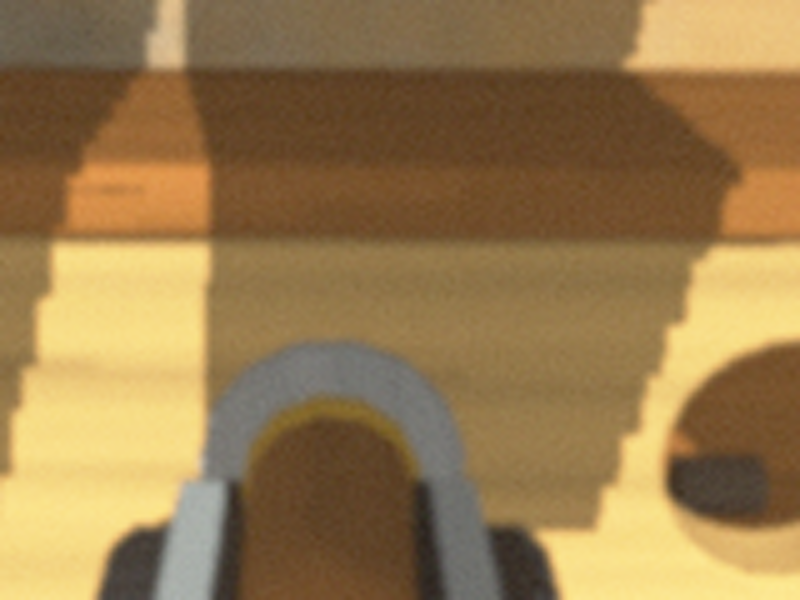

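View pics/s7z.png

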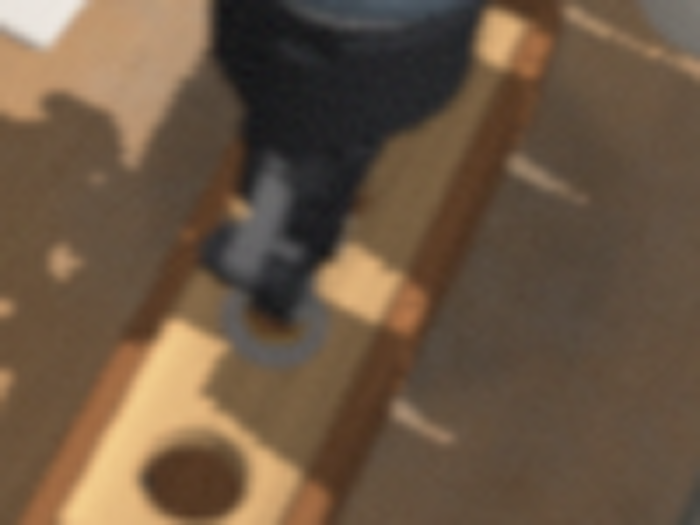

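Collar is seated (force rise exactly at the predicted height, no tube visible). Releasing.

Call:
{"fn": "arm_command", "kwargs": {
  "targets": [
    [0,0,-0.0003,0,0,0],
    [0,0,0,0,0,0],
    [0,0,0,0,0,0],
    [0,0,0,0,0,0]
  ],
  "fingers": 0.05
}}

```text
clock: 11.55
eef_pos: [650.6, 47.8, 78.4]
tcp_rot: [3.141, -0.0, -1.518]
contact_force: [-0.0, -0.4, -0.3]
opening: 0.587
```

Call:
{"fn": "arm_command", "kwargs": {
  "targets": [
    [0,0,-0.01,0,0,0],
    [0,0,-0.02,0,0,0],
    [0,0,-0.03,0,0,0],
    [0,0,-0.03,0,0,0],
    [0,0.03,0,0,0,0],
    [0,0.03,0,0,0,0],
    [0,0.03,0,0,0,0],
    [0,0,0,0,0,0],
    [0,0,0,0,0,0]
  ]
}}

```text
clock: 12.3
eef_pos: [560.0, 43.0, 169.7]
tcp_rot: [-3.141, 0.0, -1.518]
contact_force: [0.9, -0.1, 0.7]
opening: 0.585
```

Run:
```python
from rig import r
from h import *
s=r.sense(); print(s['clock'],s['eef_pos'],s['tcp_rot'],s['contact_force'],s['opening'])
f=r.grab_frame("wrist");cv2.imwrite("pics/w8.png",f['image']); cv2.imwrite("pics/w8z.png",cv2.resize(f['image'],None,fx=1.5,fy=1.5,interpolation=cv2.INTER_CUBIC))
```

```text
12.3 [560.02251314  42.99793406 169.72099379] [-3.14106305e+00  6.64451775e-06 -1.51794428e+00] [ 0.94325502 -0.14061685  0.66375059] 0.5852519734589856
```

View pics/w8z.png

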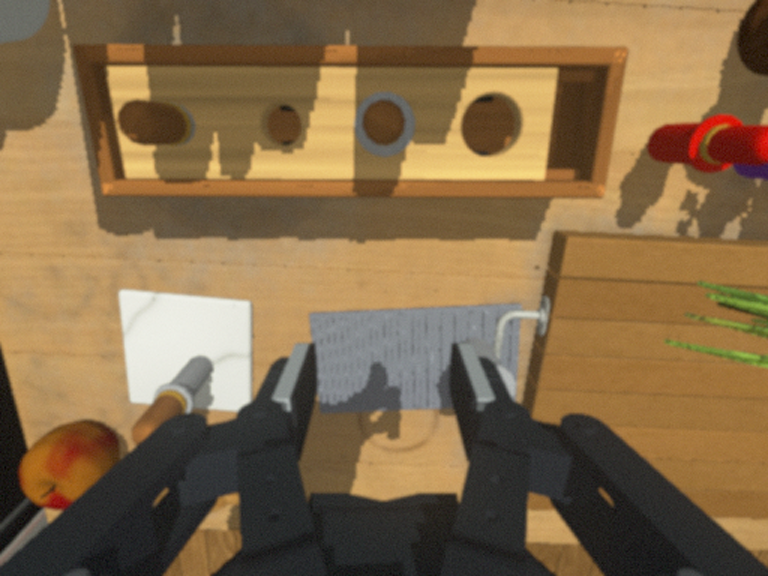

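Call:
{"fn": "arm_command", "kwargs": {
  "targets": [
    [0.015,0.018,0,0,0,0],
    [0.0195,0.0245,0,0,0,0],
    [0.0195,0.0245,0,0,0,0],
    [0.0195,0.0245,0,0,0,0],
    [0.004,0.0052,0,0,0,0],
    [0,0,0,0,0,0],
    [0,0,0,0,0,0],
    [0,0,0,0,0,0]
  ],
  "fingers": 0.06
}}

```text
clock: 13.02
eef_pos: [470.3, -39.1, 169.2]
tcp_rot: [-3.14, 0.0, -1.518]
contact_force: [0.2, -0.8, 0.3]
opening: 0.698
```

Run:
```python
from rig import r
from h import *
s=r.sense(); print(s['clock'],s['eef_pos'],s['tcp_rot'],s['qvel'].round(3))
f=r.grab_frame("wrist");cv2.imwrite("pics/w9.png",f['image']); cv2.imwrite("pics/w9z.png",cv2.resize(f['image'][130:230,200:310],None,fx=6,fy=6,interpolation=cv2.INTER_CUBIC))
g=s['eef_pos']
for z in (103,62): print(z,(proj(f,[g[0],g[1],z])-[200,130])*6+2.5, plane(f,255,185,z))
```

```text
13.0167 [470.34715769 -39.06980795 169.17110118] [-3.13995990e+00  5.33670346e-05 -1.51793855e+00] [ 0.009  0.005  0.004 -0.001 -0.    -0.002]
103 [338.62187802 358.93842654] [474.33082183 -37.96957488 103.        ]
62 [338.13872927 277.16383614] [460.51191874 -38.64880616  62.        ]
```

View pics/w9z.png

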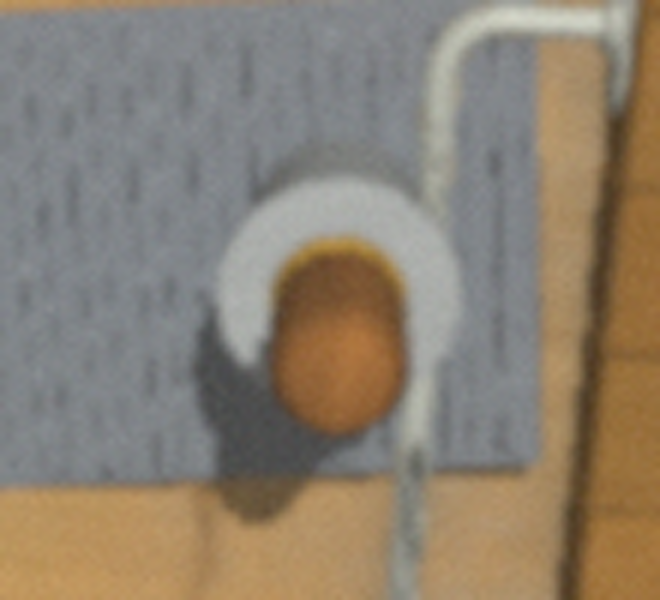

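Knob top at zoom (338,370), 1.6 mm nearer the base than the TCP; correcting and descending.

Call:
{"fn": "arm_command", "kwargs": {
  "targets": [
    [0,0.0018,0.01,0,0,0],
    [0,0,0.02,0,0,0],
    [0,0,0.02,0,0,0],
    [0,0,0.02,0,0,0],
    [0,0,0.018,0,0,0],
    [0,0,0.01,0,0,0],
    [0,0,0.004,0,0,0],
    [0,0,0,0,0,0],
    [0,0,0,0,0,0]
  ]
}}

```text
clock: 13.82
eef_pos: [467.1, -39.4, 67.0]
tcp_rot: [-3.141, 0.0, -1.518]
contact_force: [0.5, -0.0, -0.0]
opening: 0.703
```

Call:
{"fn": "arm_command", "kwargs": {
  "targets": [
    [0,0,0,0,0,0],
    [0,0,0,0,0,0],
    [0,0,0,0,0,0],
    [0,0,0,0,0,0],
    [0,0,0,0,0,0],
    [0,0,0,0,0,0]
  ],
  "fingers": 0.01
}}

```text
clock: 14.32
eef_pos: [467.4, -39.7, 67.7]
tcp_rot: [-3.14, -0.0, -1.518]
contact_force: [-0.5, -0.7, 7.1]
opening: 0.227
```

Call:
{"fn": "arm_command", "kwargs": {
  "targets": [
    [0,0,-0.004,0,0,0],
    [0,0,-0.014,0,0,0],
    [0,0,-0.03,0,0,0],
    [0,0,-0.036,0,0,0],
    [0,0,-0.036,0,0,0],
    [0,-0.02,0,0,0,0],
    [0,-0.02,0,0,0,0],
    [0,-0.02,0,0,0,0],
    [0,-0.02,0,0,0,0],
    [0,-0.02,0,0,0,0],
    [0,0,0,0,0,0],
    [0,0,0,0,0,0],
    [0,0,0,0,0,0]
  ]
}}

```text
clock: 15.4
eef_pos: [565.5, -34.3, 186.6]
tcp_rot: [3.14, 0.0, -1.518]
contact_force: [-0.4, -0.2, -0.4]
opening: 0.225
```

Run:
```python
from rig import r
from h import *
s=r.sense(); print(s['clock'],s['eef_pos'],s['tcp_rot'],s['contact_force'],s['opening'])
f=r.grab_frame("wrist");cv2.imwrite("pics/w10.png",f['image']); cv2.imwrite("pics/w10z.png",cv2.resize(f['image'][:270],None,fx=1.56,fy=1.56,interpolation=cv2.INTER_CUBIC))
```

```text
15.4 [565.53641653 -34.27988632 186.57490582] [ 3.14028979e+00  1.09348201e-04 -1.51797417e+00] [-0.44120413 -0.15209419 -0.39833088] 0.22477569217202617
```

View pics/w10z.png

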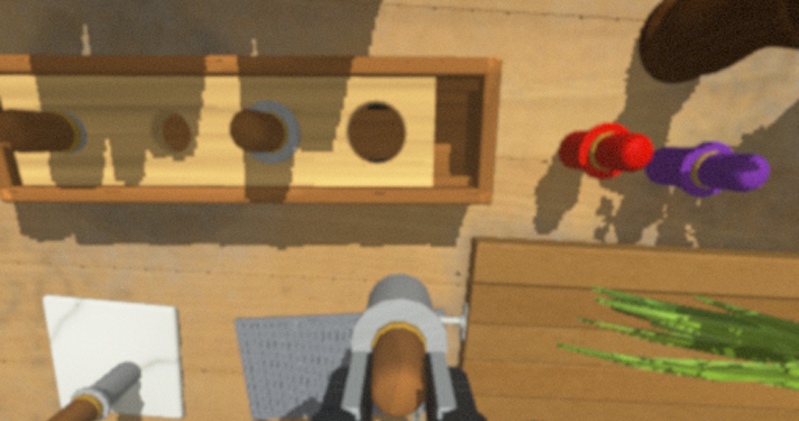

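Run:
```python
from rig import r
from h import *
W=r.grab_frame("wrist"); g=r.sense()['eef_pos']; im=W['image']
cv2.imwrite("pics/w10c.png",np.hstack([cv2.resize(im[170:270,205:305],(540,540),interpolation=cv2.INTER_CUBIC)]))
cv2.imwrite("pics/w10h.png",cv2.resize(im[55:110,213:268],(400,400),interpolation=cv2.INTER_CUBIC))
for n,z,rad in [("collartop",g[2]-5,21),("foot",g[2]-56,17),("footend",g[2]-59,16)]:
    th=np.linspace(0,2*np.pi,73); P=np.array([proj(W,[g[0]+rad*np.cos(t),g[1]+rad*np.sin(t),z]) for t in th])
    q=(P-[205,170])*5.4+2.2; print(n,"x",q[:,0].min().round(),q[:,0].max().round(),"y",q[:,1].min().round(),q[:,1].max().round())
print(g)
```

```text
collartop x 107.0 450.0 y 113.0 424.0
foot x 168.0 388.0 y 22.0 229.0
footend x 175.0 380.0 y 23.0 215.0
[565.48086048 -34.2966517  186.74789576]
```

View pics/w10c.png

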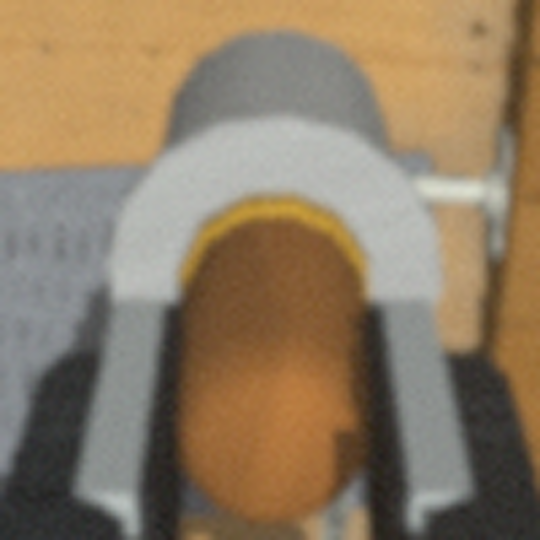

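View pics/w10h.png

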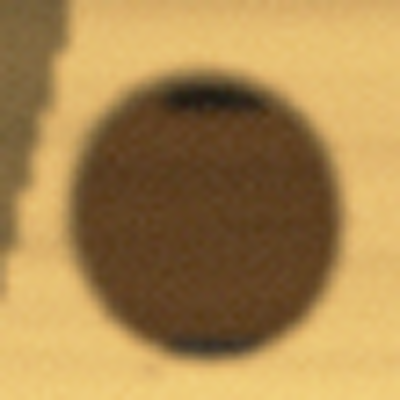

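Run:
```python
from rig import r
from h import *
W=r.grab_frame("wrist"); g=r.sense()['eef_pos']
h=plane(W,241.0,83.9,70); foot=g[:2]+[-1.4,-0.2]; d=h[:2]-foot
print(g,h,d,"tcp target",g[:2]+d,"tool x",d@[.0525,-.9986],"tool y",d@[-.9986,-.0525])
```

```text
[565.64885244 -34.33821573 186.86840071] [651.64379856 -15.57506243  70.        ] [87.39494613 18.9631533 ] tcp target [653.04379856 -15.37506243] tool x -14.348370214262307 tool y -88.26815875061848
```

Call:
{"fn": "arm_command", "kwargs": {
  "targets": [
    [-0.0035,-0.0221,0,0,0,0],
    [-0.0035,-0.0221,0,0,0,0],
    [-0.0035,-0.0221,0.01,0,0,0],
    [-0.004,-0.022,0.02,0,0,0],
    [0,0,0.015,0,0,0],
    [0,0,0,0,0,0],
    [0,0,0,0,0,0],
    [0,0,0,0,0,0]
  ]
}}

```text
clock: 16.22
eef_pos: [653.5, -15.4, 142.7]
tcp_rot: [-3.141, -0.0, -1.518]
contact_force: [0.8, -0.1, -0.4]
opening: 0.226
```

Run:
```python
from rig import r
from h import *
s=r.sense(); print(s['clock'],s['eef_pos'],s['contact_force'])
W=r.grab_frame("wrist");cv2.imwrite("pics/w11z.png",cv2.resize(W['image'][130:250,190:350],None,fx=5,fy=5,interpolation=cv2.INTER_CUBIC))
g=s['eef_pos']
def ext(n,c,z,rad):
    th=np.linspace(0,2*np.pi,181); P=np.array([proj(W,[c[0]+rad*np.cos(t),c[1]+rad*np.sin(t),z]) for t in th])
    q=(P-[190,130])*5+2; print(n,"x",q[:,0].min().round(),q[:,0].max().round(),"y",q[:,1].min().round(),q[:,1].max().round())
ext("hole34 est",(651.6,-15.5),70,18.6)
ext("tube3 @tcp",g,g[2]-56,17);ext("collar @tcp",g,g[2]-5,21)
```

```text
16.2167 [653.53761971 -15.3505373  142.66339694] [ 0.76468463 -0.11930188 -0.37210543]
hole34 est x 228.0 437.0 y 196.0 393.0
tube3 @tcp x 230.0 434.0 y 221.0 412.0
collar @tcp x 174.0 492.0 y 304.0 593.0
```

View pics/w11z.png

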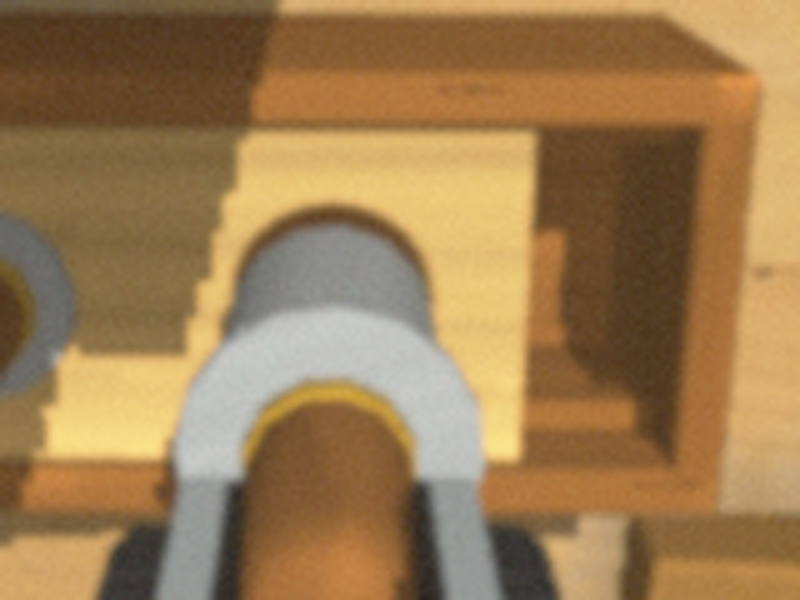

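The foot sits slightly far (+x) of the hole by ~2 mm in this view; correcting and lowering gently.

Call:
{"fn": "arm_command", "kwargs": {
  "targets": [
    [0.0001,0.002,0.003,0,0,0],
    [0,0,0.003,0,0,0],
    [0,0,0.003,0,0,0],
    [0,0,0.001,0,0,0],
    [0,0,0,0,0,0]
  ]
}}

```text
clock: 16.68
eef_pos: [651.6, -15.4, 131.4]
tcp_rot: [3.141, 0.0, -1.518]
contact_force: [-0.7, -0.5, -0.4]
opening: 0.22
```

Call:
{"fn": "arm_command", "kwargs": {
  "targets": [
    [0,0,0.001,0,0,0],
    [0,0,0.001,0,0,0],
    [0,0,0.001,0,0,0],
    [0,0,0,0,0,0]
  ]
}}

```text
clock: 17.02
eef_pos: [651.9, -15.3, 128.6]
tcp_rot: [3.141, 0.0, -1.518]
contact_force: [-0.5, -0.7, -1.4]
opening: 0.222
```

Call:
{"fn": "arm_command", "kwargs": {
  "targets": [
    [0,0,0.001,0,0,0],
    [0,0,0.001,0,0,0],
    [0,0,0,0,0,0]
  ]
}}

```text
clock: 17.27
eef_pos: [651.8, -15.3, 126.5]
tcp_rot: [3.141, 0.0, -1.518]
contact_force: [0.5, 0.6, -0.2]
opening: 0.22
```

Call:
{"fn": "arm_command", "kwargs": {
  "targets": [
    [0,0,0.001,0,0,0],
    [0,0,0.001,0,0,0],
    [0,0,0,0,0,0]
  ]
}}

```text
clock: 17.52
eef_pos: [651.8, -15.3, 124.5]
tcp_rot: [3.141, 0.0, -1.518]
contact_force: [0.0, 0.3, -1.5]
opening: 0.221
```

No contact though the foot is ~4 mm below the face: it is in. Continuing.

Call:
{"fn": "arm_command", "kwargs": {
  "targets": [
    [0,0,0.001,0,0,0],
    [0,0,0.001,0,0,0],
    [0,0,0.001,0,0,0],
    [0,0,0.001,0,0,0],
    [0,0,0,0,0,0]
  ]
}}

```text
clock: 17.93
eef_pos: [651.8, -15.3, 120.5]
tcp_rot: [3.141, 0.0, -1.518]
contact_force: [0.1, -0.2, -1.0]
opening: 0.22
```

Call:
{"fn": "arm_command", "kwargs": {
  "targets": [
    [0,0,0.002,0,0,0],
    [0,0,0.002,0,0,0],
    [0,0,0.002,0,0,0],
    [0,0,0.002,0,0,0],
    [0,0,0,0,0,0]
  ]
}}

```text
clock: 18.35
eef_pos: [651.6, -15.3, 112.2]
tcp_rot: [3.141, 0.0, -1.518]
contact_force: [-1.4, -0.1, -1.6]
opening: 0.222
```

Call:
{"fn": "arm_command", "kwargs": {
  "targets": [
    [0,0,0.002,0,0,0],
    [0,0,0.002,0,0,0],
    [0,0,0.002,0,0,0],
    [0,0,0.002,0,0,0],
    [0,0,0,0,0,0]
  ]
}}

```text
clock: 18.77
eef_pos: [651.6, -15.3, 104.2]
tcp_rot: [3.141, 0.0, -1.518]
contact_force: [-0.2, 0.7, -1.3]
opening: 0.222
```

Call:
{"fn": "arm_command", "kwargs": {
  "targets": [
    [0,0,0.0015,0,0,0],
    [0,0,0.0015,0,0,0],
    [0,0,0.0015,0,0,0],
    [0,0,0.0015,0,0,0],
    [0,0,0,0,0,0]
  ]
}}

```text
clock: 19.18
eef_pos: [651.7, -15.3, 98.4]
tcp_rot: [3.141, 0.0, -1.518]
contact_force: [-0.4, -0.1, -0.9]
opening: 0.221
```

Call:
{"fn": "arm_command", "kwargs": {
  "targets": [
    [0,0,0.001,0,0,0],
    [0,0,0.001,0,0,0],
    [0,0,0.001,0,0,0],
    [0,0,0.001,0,0,0],
    [0,0,0.001,0,0,0]
  ]
}}

```text
clock: 19.6
eef_pos: [652.4, -15.3, 94.3]
tcp_rot: [-3.14, -0.0, -1.518]
contact_force: [-0.1, -0.2, 2.0]
opening: 0.22
```

Call:
{"fn": "arm_command", "kwargs": {
  "targets": [
    [0,0,0.001,0,0,0],
    [0,0,0.001,0,0,0],
    [0,0,0.001,0,0,0],
    [0,0,0.001,0,0,0],
    [0,0,0.001,0,0,0]
  ]
}}

```text
clock: 20.02
eef_pos: [651.9, -15.4, 88.6]
tcp_rot: [3.141, 0.0, -1.518]
contact_force: [0.7, 0.9, 3.2]
opening: 0.22
```

Call:
{"fn": "arm_command", "kwargs": {
  "targets": [
    [0,0,0.001,0,0,0],
    [0,0,0.001,0,0,0],
    [0,0,0.001,0,0,0],
    [0,0,0.001,0,0,0],
    [0,0,0.001,0,0,0],
    [0,0,0,0,0,0]
  ]
}}

```text
clock: 20.52
eef_pos: [651.7, -15.4, 83.4]
tcp_rot: [3.141, 0.0, -1.518]
contact_force: [-0.2, 0.6, 0.1]
opening: 0.222
```

Call:
{"fn": "arm_command", "kwargs": {
  "targets": [
    [0,0,0.001,0,0,0],
    [0,0,0.001,0,0,0],
    [0,0,0,0,0,0]
  ]
}}

```text
clock: 20.77
eef_pos: [651.8, -15.3, 81.5]
tcp_rot: [3.141, 0.0, -1.518]
contact_force: [0.7, 0.0, 0.9]
opening: 0.22
```

Call:
{"fn": "arm_command", "kwargs": {
  "targets": [
    [0,0,0.0007,0,0,0],
    [0,0,0.0005,0,0,0],
    [0,0,0,0,0,0]
  ]
}}

```text
clock: 21.02
eef_pos: [651.9, -15.3, 80.5]
tcp_rot: [3.141, 0.0, -1.518]
contact_force: [0.2, -0.2, 1.6]
opening: 0.218
```

Call:
{"fn": "arm_command", "kwargs": {
  "targets": [
    [0,0,0.0006,0,0,0],
    [0,0,0.0004,0,0,0],
    [0,0,0,0,0,0]
  ]
}}

```text
clock: 21.27
eef_pos: [651.9, -15.4, 79.8]
tcp_rot: [-3.142, -0.0, -1.518]
contact_force: [-1.6, -0.4, 5.1]
opening: 0.224
```

Call:
{"fn": "arm_command", "kwargs": {
  "targets": [
    [0,0,0.0005,0,0,0],
    [0,0,0,0,0,0]
  ]
}}

```text
clock: 21.43
eef_pos: [652.0, -15.4, 79.8]
tcp_rot: [-3.142, -0.0, -1.518]
contact_force: [-3.2, -0.2, 8.4]
opening: 0.221
```

Run:
```python
from rig import r
from h import *
s=r.sense(); print(s['clock'],s['eef_pos'],s['contact_force'],s['wrist_torque'])
W=r.grab_frame("wrist");cv2.imwrite("pics/w12z.png",cv2.resize(W['image'][130:250,190:350],None,fx=5,fy=5,interpolation=cv2.INTER_CUBIC))
```

```text
21.4333 [651.96202302 -15.42683048  79.76665493] [-3.22799146 -0.24611877  8.36922649] [-0.02489917  0.48794981  0.0215083 ]
```

View pics/w12z.png

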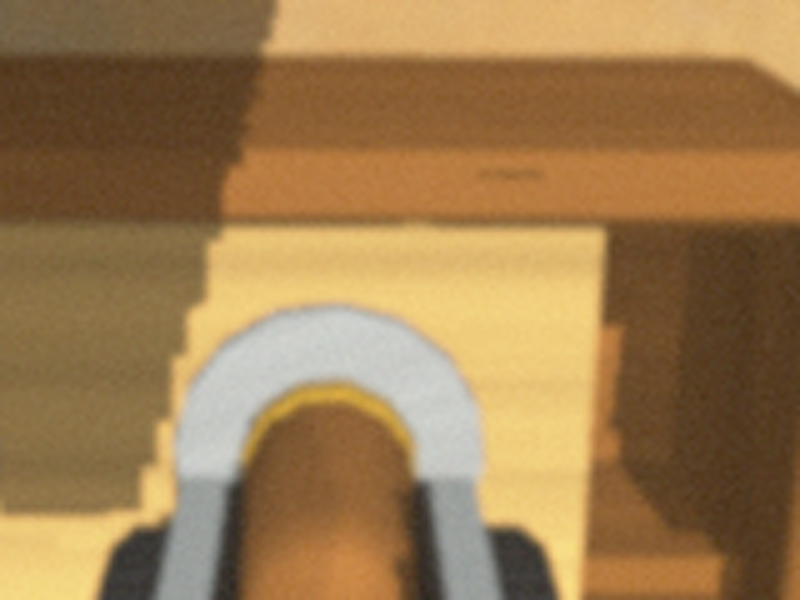

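Collar flush on the insert, same force signature. Releasing and backing off.

Call:
{"fn": "arm_command", "kwargs": {
  "targets": [
    [0,0,-0.0003,0,0,0],
    [0,0,0,0,0,0],
    [0,0,0,0,0,0],
    [0,0,0,0,0,0]
  ],
  "fingers": 0.045
}}

```text
clock: 21.82
eef_pos: [651.8, -15.3, 79.1]
tcp_rot: [3.141, 0.0, -1.518]
contact_force: [0.5, -0.1, 0.2]
opening: 0.527
```

Call:
{"fn": "arm_command", "kwargs": {
  "targets": [
    [0,0,-0.01,0,0,0],
    [0,0,-0.02,0,0,0],
    [0,0,-0.03,0,0,0],
    [0,0,-0.03,0,0,0],
    [0,0,-0.03,0,0,0],
    [0,0.03,0,0,0,0],
    [0,0.035,0,0,0,0],
    [0,0.035,0,0,0,0],
    [0,0.035,0,0,0,0],
    [0,0.035,0,0,0,0],
    [0,0.03,0,0,0,0],
    [0,0,0,0,0,0],
    [0,0,0,0,0,0],
    [0,0,0,0,0,0]
  ]
}}

```text
clock: 22.98
eef_pos: [453.3, -25.9, 200.3]
tcp_rot: [-3.139, -0.0, -1.518]
contact_force: [0.8, 0.3, 0.7]
opening: 0.523
```

Run:
```python
from rig import r
from h import *
s=r.sense(); print(s['clock'],s['eef_pos'],s['contact_force'],s['opening'])
for n in ("wrist","scene","top"):
    f=r.grab_frame(n);cv2.imwrite(f"pics/{n}13.png",f['image'])
    if n=="scene": cv2.imwrite("pics/s13z.png",cv2.resize(f['image'][110:290,200:380],None,fx=3.3,fy=3.3,interpolation=cv2.INTER_CUBIC))
    if n=="top": cv2.imwrite("pics/t13z.png",cv2.resize(f['image'][100:280,130:330],None,fx=3.3,fy=3.3,interpolation=cv2.INTER_CUBIC))
```

```text
22.9833 [453.34459581 -25.94978934 200.34009378] [0.818128   0.29728994 0.66568965] 0.5233025136331911
```

View pics/s13z.png

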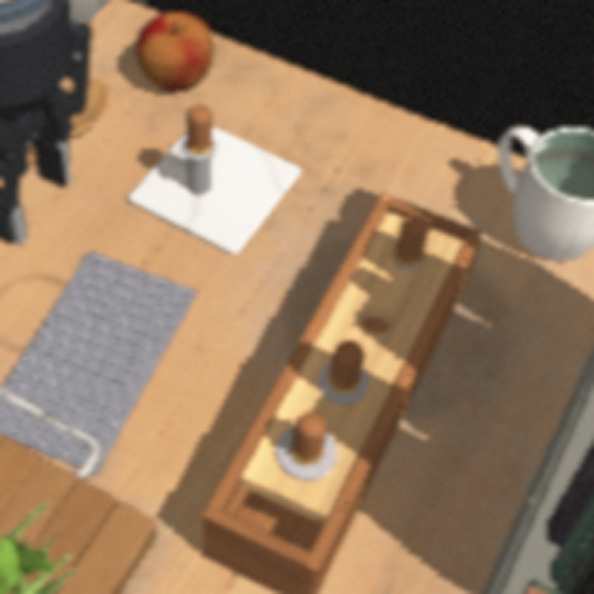

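View pics/t13z.png

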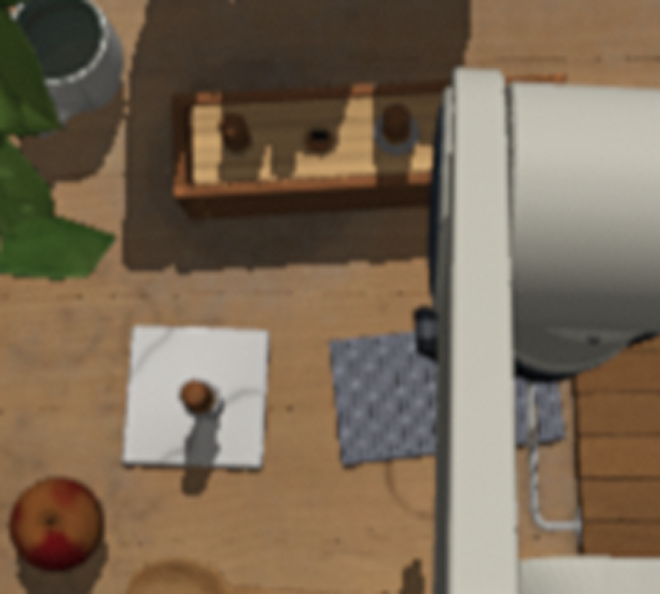

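View pics/wrist13.png

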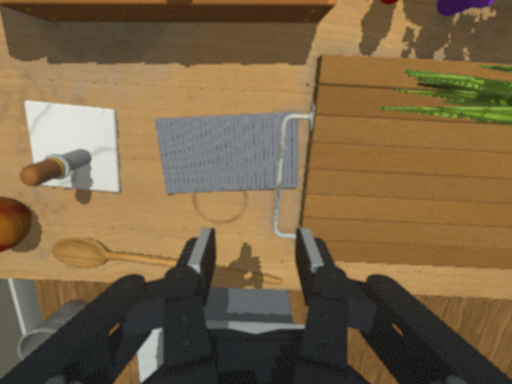

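Both collars sit flat on the insert (scene zoom, 28 at (345,385), 34 at (306,460)). The 22 is untouched on the board, the mat is empty and the gripper is clear. Handing in.

```bash
python3 -c "
from rig import r
print(r.sign_off())"
```

```text
the job is handed in; nothing more can be done
None
```

Both cutters from the mat are in the rack: the 28 mm and 34 mm cutters went into their own holes, were pressed home and released. The job was handed in shortly after 23 s on the robot's clock. No verdict came back, so this rests on my own checks.

- **Fit:** I located both holes with the wrist camera, and both cutters entered without touching the rim, so no searching along the row was needed. The rollers gave about 2–4 N. The collars met the insert at about 8–9 N, the highest force I read. They stopped within about 0.3 mm of the height I had predicted.
- **Last pictures:** Both collars lie flat on the insert and the cutters look upright. The 22 mm cutter stands on the marble board where it was, and the mat is empty. The gripper is open and clear of everything.
- **What disagreed:**
  - The scene and top cameras differed by 3–5 mm on positions, so I relied on the wrist camera.
  - For the 34 mm cutter, two wrist views differed by about 1.5 mm across the row; I corrected by 2 mm before lowering it.
- **Not checked:** I did not measure the knob heights from pictures after letting go. In the last top view the arm hid the 34 mm cutter, so the scene view is the only one showing it released.

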